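# Shut and lock the pencil box

## Robot

A 6-joint arm with a two-finger parallel gripper is mounted at the origin on a cart in front of the work surface, level with it; the furniture and walls round the work are solid. World frame = base frame: x ahead of the robot, y to its left, z up, the work surface at z = 0. Lengths are in m, angles in rad, forces in N, time in s.
With the tool pointing down it reaches from about 0.325 to 0.9 m from the base axis. Payload 6.1 kg.
Tool frame: the origin (TCP) lies at the centre of the arm's flange, where the gripper is bolted on; the fingertips stand arm.tips_ahead ahead of it and the grasp point (between the pads) lies 155 mm ahead of it (arm.tips_ahead is the distance from the TCP to the fingertips, in m); z points along the fingers, y is the line along which they close (so a half turn about z gives the same grasp; the last joint's range is limited). The gripper opens to 85 mm and grips with 20 to 120 N. Pads are 22 mm wide; open, the fingers measure 114 mm over their backs; the gripper's body (76 mm by 85 mm) begins 54 mm behind the grasp point. The pads swing forward as they close: fully open they stand 13 mm farther back than shut.
Start: joints at [1.017, 0.22, 1.526, -0, 1.395, -0.126], TCP at [0.259, 0.569, 0.405] pointing down, gripper open.
Joint ranges: [-2.98, 2.98], [-0.91, 2.08], [0.09, 2.57], [-1.24, 4.39], [0.2, 2.65], [-2.68, 2.68]. Speed limits (rad/s): [2.57, 2.57, 3.01, 3.14, 3.14, 3.14].

## Interface

Orientations are given as a 3x3 rotation matrix whose columns are the frame's x, y, z axes.
In Python, from plant import sensors, optics, ticket, arm gives the robot as it stands. The module is installed in compiled form; this text tells all that it offers.
- The arm moves only by the tool move_arm, never from a script. Its argument "deltas" is a list of rows, each a list of 6 numbers: the shift along the tool's x, y, z as a fraction of full scale, then the turn, a rotation vector about the tool's x, y, z as a fraction of full scale. A call has 1 to 12 rows; each row is the pose to reach, as a shift and turn from the pose commanded when the call began, along the tool's axes at that moment; what a row does not reach only later rows make up. Full scale, the value 1, is 1000 mm for a shift and 45 degrees for a turn. A row lasts 1/8 s, in which the tool goes at most 62.5 mm and 10.7 degrees, less where a joint would pass 70% of its speed; a pose out of reach is approached as far as the arm can. A call with a number of a shift or a turn outside -1 to 1 is refused whole. A call with a gripper value outside its range is refused whole. "fingers" is the gripper command: -1 is shut, 1 is fully open, values between are in proportion, set as the call begins (left out, the last holds). The fingers move at their own pace and stop on an object; "force" is the grip in N (left out, the last holds). Time passes only in rows, so rows that repeat a pose let the fingers close. It gives the time, the measured TCP pose, the force, the opening and the grip force at its end, in the units of the state.
- sensors.get_obs(): the state, without advancing time (a new reading comes with each control period).
- optics.get_image(name): name is "side" or "top"; returns the picture (400x640x3 uint8, red, green, blue); there is no depth.
- optics.get_calibration(name): a dict with "vertical_fov" (degrees; the focal length in pixels is half the picture's height over the tangent of half this angle, whatever the lens; pixels are square), "cx", "cy" (the principal point, pixels), "distortion" ([k1, k2, p1, p2, k3] as OpenCV has them; the pictures are not rectified), "xyz" and "attitude" of the camera in the world. Camera axes: x right, y down, z forward; pixel columns grow to the right and rows downward; lengths in m; the calibration is good to about 2 mm. A picture is of the moment at which its call begins. get_calibration takes no time and is no camera call.
- ticket.close_job(): hands the job in; it is judged then, once.
The state is a dict: "clock": time; "qpos": joint angles; "joint_vel": joint speeds; "joint_torque": joint torques, N m; "tcp_pos": TCP position; "tool_rot": TCP orientation; "contact_force": force on the tool from outside, world axes, zero at the start; "wrist_torque": the same for the moment, N m; "gripper_width": finger opening in m; "grasp_force": force on a finger pad.
Only numpy, scipy, OpenCV 4.12 (cv2) and the standard library are available. Lean on these libraries where they do the work, as an engineer would, in place of code of your own. Each camera call takes 0.05 s, during which the arm holds its last target. There are 200 camera calls.

## Task

Close the wooden pencil box by pushing with the fingertips only: first push its sliding lid fully home, then push the wooden turn button round until it lies squarely across the end of the lid, so that the lid cannot slide back. Do not pick up, tip or shove the box out of its place, and leave the things around it where they are.

Things in the scene. Friction and masses are not known exactly. Their poses are not given: they have to be found in the camera images.
- pencil_box: Loose box of thick light wood, 110 x 230 x 58 mm, over 1 kg, on rubber feet (a sideways push under 5 N will not shift it). Origin: centre of its underside; y along its length, z up; mm below are in this frame. Side walls to z 58; above the lid x -40..40 is open. Its -y end is a low block (y -115..-87, top z 43); an ear at its -x corner (x -85..-55, top z 43) carries the turn button.
- lid (a joint): Opening of the sliding lid, m: 0 shut (end stop), up to 0.14. Opens towards the box's -y, shuts towards +y, against about 1.5 N of friction; stays where left. The lid is a board 92 x 202 x 8 mm with its top at z 52; when shut it covers y -98..104.
- lid_batten (a point): Raised wooden cross bar on the lid's top near its outer (-y) end: 70 mm long (along box x), 14 mm wide, 16 mm tall (z 52..68). The point is the middle of its outer (-y) face (x 0, z 59), at y -75 when the lid is shut and farther out by the lid's opening. Axes as the box's.
- button (a joint): Angle of the turn button about its upright screw, rad, growing anticlockwise from above: 0 = points out along the box's -y, beside the lid's path; 1.571 (end stop) = points along box +x, across the lid's end; lower stop -0.8. Stays where left; about 0.5 N moves it. From about 0.2 on it is in the path of an open lid.
- button_pivot (a point): On the screw of the turn button at mid-height of its bar (x -68, y -107, z 52 in the box's frame). The button is a wooden bar 14 mm wide and 16 mm tall (z 44..60), with round ends, reaching from 10 mm behind the screw to 70 mm ahead of it.
- button_end (a point): Middle of the far round end of the turn button, 70 mm from its screw, at mid-height (z 52).
- masking_tape: Roll of masking tape lying flat, 104 x 102 x 25 mm, loose; bystander. Origin: centre of its underside.
- wax_tin: Round tin, 95 mm across, 33 mm tall, loose; bystander. Origin: centre of its underside.
- tape_measure: Tape measure standing on edge, 38 x 84 x 68 mm, loose; bystander. Origin: centre of its underside.
- offcut: Wood offcut 40 x 110 x 22 mm, loose; bystander. Origin: centre of its underside.

How it is judged:
By the outcome, as a careful person would: the job done as asked, in the order asked, and still so for the second after the job is handed in, with the robot touching nothing.
It also fails if it takes over 48 s, if anything falls off the work surface, if the arm or the gripper's body presses on something with over 40 N, if the wrist force passes 120 N, or if a joint passes its speed limit or range.

## Working session

There is one attempt and no reset: what is moved stays moved. The work goes in short steps, Python scripts to look and compute and a tool call to move; the robot and the scene stay as the last step left them, time stands still between calls to the robot, and variables do not carry over. Pictures are saved under pics/ and viewed, at most 10 in all, crops included, and the job is handed in when it is done.

Besides the shell and the picture viewer there is one more tool, called after "Call:" as a command line: name --pt "numbers of a row" for each row, then --argument value for the rest. move_arm: Moves the arm, as the interface text tells. Shift numbers are shares of 1000 mm and turn numbers shares of 45 degrees, none past 1 either way. Its arguments: {"type":"object","properties":{"deltas":{"type":"array"},"fingers":{"type":"number"},"force":{"type":"number"}},"required":["deltas"]}

```bash
mkdir -p pics
python3 - <<'E'
from plant import sensors, optics, arm
import cv2
for n in("top","side"):
    cv2.imwrite(f"pics/{n}0.png",cv2.cvtColor(optics.get_image(n),cv2.COLOR_RGB2BGR)); print(n,optics.get_calibration(n))
o=sensors.get_obs();print(o["clock"],o["tcp_pos"],o["tool_rot"],o["gripper_width"],arm.tips_ahead)
E
```

```text
top {'vertical_fov': 56.82427335781549, 'cx': 318.6007899628779, 'cy': 196.84884265998807, 'distortion': array([0.01697573, 0.        , 0.        , 0.        , 0.        ]), 'xyz': array([3.74702139e-01, 7.99613242e-04, 1.22543334e+00]), 'attitude': array([[-0.00590655, -0.98520564,  0.17127454],
       [-0.99996026,  0.00467547, -0.00759025],
       [ 0.00667716, -0.17131257, -0.9851941 ]])}
side {'vertical_fov': 49.5203932174629, 'cx': 324.9415321021663, 'cy': 197.3351466450502, 'distortion': array([-0.01556066,  0.        ,  0.        ,  0.        ,  0.        ]), 'xyz': array([ 0.10937033, -0.70318425,  0.78952634]), 'attitude': array([[ 0.85730083, -0.31923929,  0.40388312],
       [-0.51465586, -0.55100387,  0.65690493],
       [ 0.0128313 , -0.77102595, -0.63667444]])}
0.1 [0.25915169 0.56846958 0.40372828] [[-9.09888734e-01  4.14851358e-01 -9.17979042e-04]
 [ 4.14852311e-01  9.09887585e-01 -1.46400322e-03]
 [ 2.27914009e-04 -1.71290576e-03 -9.99998507e-01]] 0.08547499851426574 0.1734
```

View pics/top0.png

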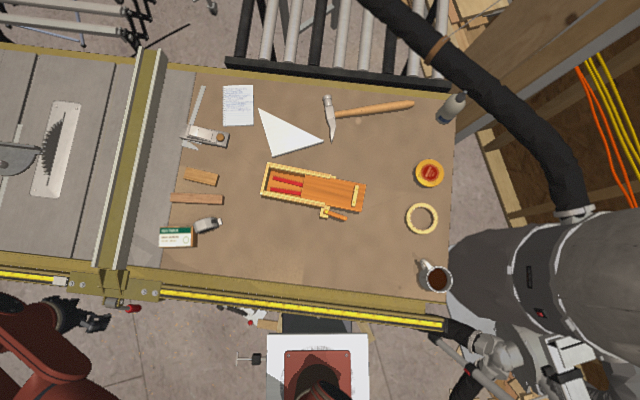

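View pics/side0.png

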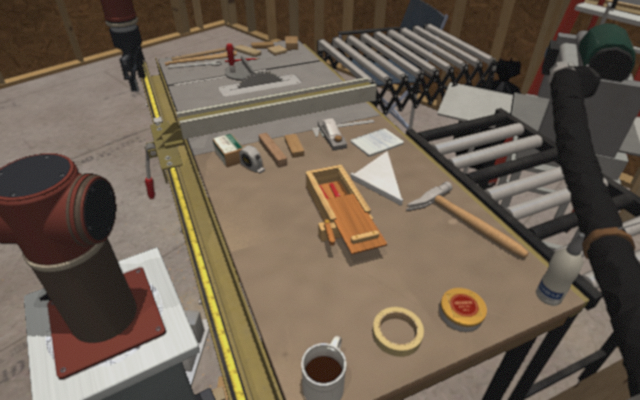

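Top view: the box is around (313,187). Its lid is open to the right (world −y), with the batten near (357,194) and the button at (325–345, 212), pointing out along the lid. I'll zoom in on both views.

Run:
```python
import cv2, numpy as np
a=cv2.imread("pics/top0.png")[150:230,250:380]; b=cv2.imread("pics/side0.png")[155:265,295:395]
cv2.imwrite("pics/c1.png",cv2.resize(a,None,fx=6,fy=6,interpolation=cv2.INTER_CUBIC))
cv2.imwrite("pics/c2.png",cv2.resize(b,None,fx=5,fy=5,interpolation=cv2.INTER_CUBIC))
```

```text
(no output)
```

View pics/c1.png

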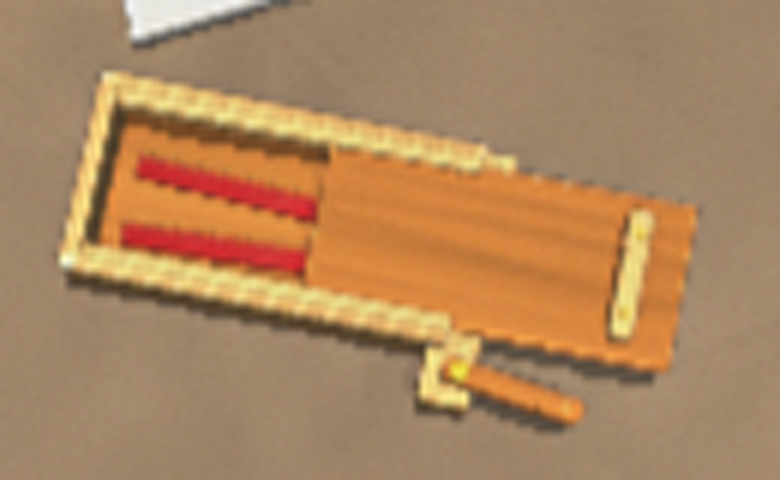

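View pics/c2.png

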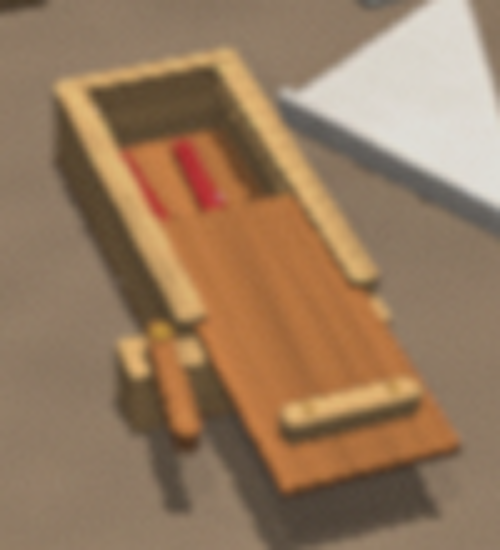

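The crops show the corners, batten, screw and button end clearly. The button angle is slightly negative, so it's clear of the lid. Next I'll cast rays from these pixels.

```bash
cat > h.py <<'E'
import cv2, numpy as np
from plant import optics
def ray(n,px,z):
    c=optics.get_calibration(n); f=200/np.tan(np.radians(c["vertical_fov"]/2))
    K=np.array([[f,0,c["cx"]],[0,f,c["cy"]],[0,0,1]])
    p=cv2.undistortPoints(np.array(px,float).reshape(-1,1,2),K,c["distortion"])[:,0]
    d=np.c_[p,np.ones(len(p))]@np.array(c["attitude"]).T
    o=np.array(c["xyz"]); return o+d*((np.array(z)-o[2])/d[:,2])[:,None]
E
python3 - <<'E'
from h import *
np.set_printoptions(precision=4,suppress=True)
top=dict(bpx=(107,72,.058),bmx=(65,265,.058),screw=(458,370,.060),bend=(582,410,.056),
 bo1=(655,212,.068),bo2=(632,340,.068),lpx=(697,205,.052),lmx=(672,370,.052))
T=np.array(list(top.values())); P=ray("top",T[:,:2]/6+[249.6,149.6],T[:,2])
for k,p in zip(top,P):print(k,p[:2])
side=dict(bpx=(238,48,.058),bmx=(55,88,.058),screw=(160,328,.060),bend=(188,437,.056),lpx=(462,448,.052),lmx=(283,492,.052),bo1=(420,393,.068),bo2=(284,420,.068))
S=np.array(list(side.values())); Q=ray("side",S[:,:2]/5+[294.6,154.6],S[:,2])
print("side")
for k,p in zip(side,Q):print(k,p[:2])
# box fit (2D rigid) on opening-independent points + axis from lid corners
loc=np.array([[55,115],[-55,115],[-68,-107]])/1e3
for R in (P,Q):
    W=R[:3,:2]; a=loc-loc.mean(0); b=W-W.mean(0)
    th=np.arctan2((a[:,0]*b[:,1]-a[:,1]*b[:,0]).sum(),(a*b).sum()); M=np.array([[np.cos(th),-np.sin(th)],[np.sin(th),np.cos(th)]])
    t=W.mean(0)-M@loc.mean(0); print("box",t,np.degrees(th),"res",(W-t-loc@M.T).ravel()*1e3); print(((R[3:,:2]-t)@M)*1e3)
E
```

```text
bpx [0.6949 0.1576]
bmx [0.5886 0.1782]
screw [ 0.5307 -0.0312]
bend [ 0.5095 -0.0969]
bo1 [ 0.614  -0.1368]
bo2 [ 0.5451 -0.1229]
lpx [ 0.621  -0.1615]
lmx [ 0.5312 -0.1456]
side
bpx [0.6954 0.1567]
bmx [0.5836 0.1756]
screw [ 0.5298 -0.029 ]
bend [ 0.5042 -0.0971]
lpx [ 0.6147 -0.1655]
lmx [ 0.5257 -0.1462]
bo1 [ 0.6086 -0.1378]
bo2 [ 0.5425 -0.1202]
box [0.6184 0.0567] -11.945051260569958 res [-1.1284 -0.2147  0.1725 -2.4485  0.9559  2.6632]
[[ -74.7343 -172.7992]
 [  35.7211 -190.2311]
 [ -34.5117 -190.9552]
 [  47.7458 -212.9415]
 [ -43.4357 -216.0374]]
box [0.6167 0.0563] -11.891297206961006 res [ 1.1896 -0.7867 -2.924  -4.5913  1.7345  5.378 ]
[[ -78.433  -173.2572]
 [  43.798  -217.3963]
 [ -47.3089 -216.9216]
 [  32.1427 -191.6072]
 [ -36.1556 -188.0114]]
```

```bash
cat >> h.py <<'E'
from plant import sensors, arm
from scipy.spatial.transform import Rotation as R
C=np.array([.6175,.0565]); YAW=np.radians(-11.9)
B=np.array([[np.cos(YAW),-np.sin(YAW)],[np.sin(YAW),np.cos(YAW)]])
np.set_printoptions(precision=4,suppress=True)
GOAL=np.column_stack([np.r_[-B[:,0],0],np.r_[B[:,1],0],[0,0,-1]])
def plan(*pts): # tip targets, box frame mm -> delta rows
    o=sensors.get_obs(); M=o["tool_rot"]; p=np.array(o["tcp_pos"])
    tip=p+M@[0,0,arm.tips_ahead]
    print("t",o["clock"],"tip box",(tip[:2]-C)@B*1e3,tip[2]*1e3,"F",o["contact_force"],"w",o["gripper_width"],arm.tips_ahead)
    r=R.from_matrix(M.T@GOAL).as_rotvec()/(np.pi/4)
    for q in pts:
        w=np.r_[C+B@(np.array(q[:2])/1e3),q[2]/1e3+arm.tips_ahead]
        print(q,np.r_[M.T@(w-p),r].round(4).tolist())
E
python3 -c "
from h import *
plan((0,-222,200),(0,-222,58))"
```

```text
t 0.1 tip box [-456.3207  426.7927] 230.3285421501154 F [-0.2088  0.5014 -0.1754] w 0.08547499851426574 0.1734
(0, -222, 200) [-0.5869, -0.5338, 0.0311, -0.0021, -0.0005, -0.2802]
(0, -222, 58) [-0.587, -0.5335, 0.1731, -0.0021, -0.0005, -0.2802]
```

Call:
move_arm --pt "-0.587 -0.534 0.03 -0.002 0 -0.28" --pt "-0.587 -0.534 0.03 -0.002 0 -0.28" --pt "-0.587 -0.534 0.03 -0.002 0 -0.28" --pt "-0.587 -0.534 0.03 -0.002 0 -0.28" --pt "-0.587 -0.534 0.03 -0.002 0 -0.28" --pt "-0.587 -0.534 0.03 -0.002 0 -0.28" --pt "-0.587 -0.534 0.03 -0.002 0 -0.28" --pt "-0.587 -0.534 0.03 -0.002 0 -0.28" --pt "-0.587 -0.534 0.03 -0.002 0 -0.28" --pt "-0.587 -0.534 0.03 -0.002 0 -0.28" --pt "-0.587 -0.534 0.03 -0.002 0 -0.28" --pt "-0.587 -0.534 0.03 -0.002 0 -0.28" --fingers -1 --force 20

```text
clock: 1.6
tcp_pos: [0.5548, -0.1221, 0.376]
tool_rot: [[-0.978, 0.207, 0.0], [0.207, 0.978, 0.002], [0.0, 0.002, -1.0]]
contact_force: [0.2, 0.4, 0.1]
gripper_width: -0.0002
grasp_force: 0.0
```

```bash
python3 -c "
from h import *
plan((0,-222,100),(0,-222,58))"
```

```text
t 1.6 tip box [ -24.5768 -187.4267] 202.57499428067683 F [0.1889 0.3848 0.0725] w -0.000198670987846226 0.1734
(0, -222, 100) [-0.0246, -0.0344, 0.1025, 0.0023, -0.0002, -0.0007]
(0, -222, 58) [-0.0246, -0.0345, 0.1445, 0.0023, -0.0002, -0.0007]
```

Call:
move_arm --pt "0 0 0 0 0 0" --pt "0 0 0 0 0 0"

```text
clock: 1.85
tcp_pos: [0.5541, -0.1202, 0.3756]
tool_rot: [[-0.978, 0.207, -0.001], [0.207, 0.978, 0.003], [0.002, 0.002, -1.0]]
contact_force: [0.1, 0.6, -0.6]
gripper_width: -0.0001
grasp_force: 0.0
```

```bash
python3 -c "
from h import *
plan((0,-222,100),(0,-222,58))"
```

```text
t 1.85 tip box [ -25.8604 -185.5469] 202.16868879802038 F [ 0.1232  0.6197 -0.6463] w -9.832536801166696e-05 0.1734
(0, -222, 100) [-0.0258, -0.0363, 0.102, 0.0029, -0.0021, -0.0015]
(0, -222, 58) [-0.0259, -0.0364, 0.144, 0.0029, -0.0021, -0.0015]
```

Call:
move_arm --pt "-0.026 -0.036 0.03 0.003 -0.002 -0.001" --pt "-0.026 -0.036 0.08 0.003 -0.002 -0.001" --pt "-0.026 -0.036 0.12 0.003 -0.002 -0.001" --pt "-0.026 -0.036 0.144 0.003 -0.002 -0.001" --pt "-0.026 -0.036 0.144 0.003 -0.002 -0.001" --pt "-0.026 -0.036 0.144 0.003 -0.002 -0.001"

```text
clock: 2.6
tcp_pos: [0.5731, -0.1597, 0.2338]
tool_rot: [[-0.979, 0.204, 0.003], [0.204, 0.979, -0.002], [-0.004, -0.001, -1.0]]
contact_force: [-0.1, 0.1, 1.0]
gripper_width: -0.0001
grasp_force: 0.0
```

Run:
```python
from h import *
plan((0,-204,58),(0,-100,58),(0,-89.5,58))
for n,(y,x),k in(("top",(140,240),5),("side",(140,280),5)):
    a=cv2.cvtColor(optics.get_image(n),cv2.COLOR_RGB2BGR)[y:y+110,x:x+130]
    cv2.imwrite(f"pics/{n}1.png",cv2.resize(a,None,fx=k,fy=k,interpolation=cv2.INTER_CUBIC))
cv2.imwrite("pics/b1.png",cv2.resize(np.hstack([cv2.imread("pics/top1.png"),cv2.imread("pics/side1.png")]),(800,338)))
```

```text
t 2.6 tip box [   1.7116 -220.897 ] 60.410634480759924 F [-0.1409  0.0647  1.0181] w -8.265762395493366e-05 0.1734
(0, -204, 58) [0.0011, 0.0167, 0.0024, -0.0014, 0.0045, 0.0025]
(0, -100, 58) [0.0009, 0.1207, 0.0023, -0.0014, 0.0045, 0.0025]
(0, -89.5, 58) [0.0008, 0.1312, 0.0023, -0.0014, 0.0045, 0.0025]
```

View pics/b1.png

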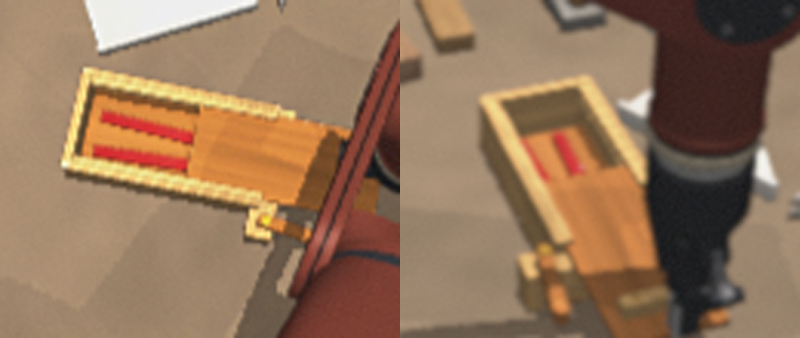

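The side view shows the fingertips just outside the batten and above the lid's outer end, with the button beside the path. Pushing now.

Call:
move_arm --pt "0 0.01 0 0 0 0" --pt "0 0.02 0 0 0 0" --pt "0 0.029 0 0 0 0" --pt "0 0.038 0 0 0 0" --pt "0 0.047 0 0 0 0" --pt "0 0.056 0 0 0 0" --pt "0 0.065 0 0 0 0" --pt "0 0.074 0 0 0 0" --pt "0 0.083 0 0 0 0" --pt "0 0.092 0 0 0 0" --pt "0 0.101 0 0 0 0" --pt "0 0.11 0 0 0 0"

```text
clock: 4.2
tcp_pos: [0.5952, -0.0522, 0.2322]
tool_rot: [[-0.979, 0.206, 0.002], [0.206, 0.979, -0.001], [-0.002, -0.001, -1.0]]
contact_force: [1.3, -1.9, 3.5]
gripper_width: -0.0003
grasp_force: 1.3
```

Call:
move_arm --pt "0 0 0 0 0 0" --pt "0 0 0 0 0 0"

```text
clock: 4.45
tcp_pos: [0.5946, -0.0525, 0.2315]
tool_rot: [[-0.979, 0.205, -0.0], [0.205, 0.979, -0.001], [0.0, -0.001, -1.0]]
contact_force: [0.6, 0.7, 0.5]
gripper_width: 0.0002
grasp_force: 0.0
```

```bash
python3 -c "
from h import *
plan((0,-89.5,58))
a=cv2.cvtColor(optics.get_image('side'),cv2.COLOR_RGB2BGR)[120:260,260:420]
cv2.imwrite('pics/s2.png',cv2.resize(a,None,fx=4,fy=4,interpolation=cv2.INTER_CUBIC))"
```

```text
t 4.45 tip box [   0.0971 -111.4782] 58.07244979306456 F [0.5989 0.6954 0.5457] w 0.00016971650393797277 0.1734
(0, -89.5, 58) [0.0001, 0.0219, 0.0001, -0.0007, -0.0001, 0.0011]
```

View pics/s2.png

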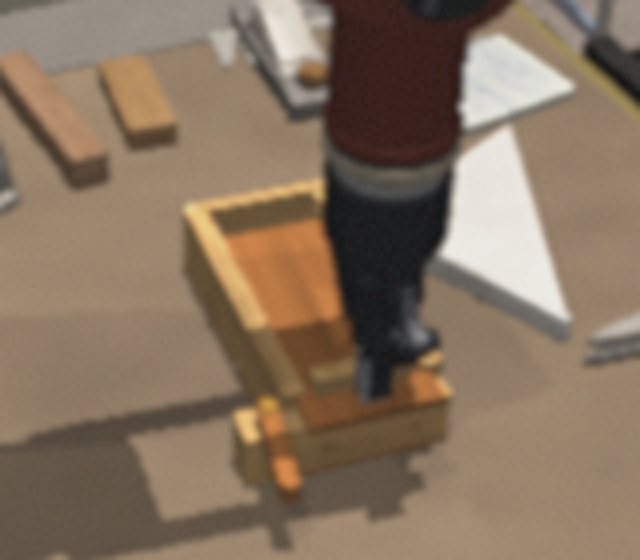

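The lid is nearly shut, with the fingers against the batten and the box still in place. I'll continue in small steps.

Call:
move_arm --pt "0 0.004 0 0 0 0" --pt "0 0.008 0 0 0 0" --pt "0 0.012 0 0 0 0" --pt "0 0.012 0 0 0 0"

```text
clock: 5.0
tcp_pos: [0.5977, -0.0407, 0.2322]
tool_rot: [[-0.979, 0.205, 0.002], [0.205, 0.979, -0.001], [-0.002, -0.0, -1.0]]
contact_force: [-0.3, -0.4, 0.2]
gripper_width: 0.0002
grasp_force: 0.0
```

Call:
move_arm --pt "0 0.002 0 0 0 0" --pt "0 0.003 0 0 0 0" --pt "0 0.003 0 0 0 0"

```text
clock: 5.38
tcp_pos: [0.5983, -0.0381, 0.2323]
tool_rot: [[-0.979, 0.206, 0.002], [0.206, 0.979, -0.001], [-0.002, -0.001, -1.0]]
contact_force: [-0.1, -2.0, -0.2]
gripper_width: 0.0001
grasp_force: 0.4
```

Call:
move_arm --pt "0 0.001 0 0 0 0" --pt "0 0.002 0 0 0 0" --pt "0 0.002 0 0 0 0"

```text
clock: 5.75
tcp_pos: [0.5987, -0.0361, 0.2323]
tool_rot: [[-0.979, 0.206, 0.002], [0.206, 0.979, -0.001], [-0.002, -0.001, -1.0]]
contact_force: [0.1, -0.9, 0.1]
gripper_width: 0.0
grasp_force: 0.5
```

Call:
move_arm --pt "0 0.001 0 0 0 0" --pt "0 0.002 0 0 0 0" --pt "0 0.002 0 0 0 0"

```text
clock: 6.12
tcp_pos: [0.5991, -0.0341, 0.2323]
tool_rot: [[-0.979, 0.206, 0.002], [0.206, 0.979, -0.001], [-0.002, -0.001, -1.0]]
contact_force: [0.5, -0.6, -0.8]
gripper_width: 0.0001
grasp_force: 0.5
```

Call:
move_arm --pt "0 0.001 0 0 0 0" --pt "0 0.001 0 0 0 0"

```text
clock: 6.38
tcp_pos: [0.5993, -0.0332, 0.2323]
tool_rot: [[-0.979, 0.206, 0.002], [0.206, 0.979, -0.001], [-0.002, -0.001, -1.0]]
contact_force: [-0.5, -2.1, 0.0]
gripper_width: -0.0002
grasp_force: 0.5
```

Call:
move_arm --pt "0 0.001 0 0 0 0" --pt "0 0.001 0 0 0 0"

```text
clock: 6.62
tcp_pos: [0.5995, -0.0322, 0.2323]
tool_rot: [[-0.979, 0.206, 0.002], [0.206, 0.979, -0.001], [-0.002, -0.001, -1.0]]
contact_force: [0.3, -1.5, -0.4]
gripper_width: -0.0001
grasp_force: 0.6
```

```bash
python3 -c "
from h import *
plan((0,-89.5,58))"
```

```text
t 6.625 tip box [  1.0026 -90.6372] 58.8627414495875 F [ 0.2695 -1.516  -0.3753] w -5.057427717397434e-05 0.1734
(0, -89.5, 58) [0.0007, 0.001, 0.0009, -0.0009, 0.0024, 0.0008]
```

Call:
move_arm --pt "0 0.001 0 0 0 0" --pt "0 0.001 0 0 0 0"

```text
clock: 6.88
tcp_pos: [0.5997, -0.0312, 0.2322]
tool_rot: [[-0.979, 0.206, 0.002], [0.206, 0.979, -0.001], [-0.002, -0.001, -1.0]]
contact_force: [0.6, -1.1, 0.3]
gripper_width: -0.0002
grasp_force: 0.6
```

Call:
move_arm --pt "0 0.001 0 0 0 0" --pt "0 0.001 0 0 0 0"

```text
clock: 7.12
tcp_pos: [0.5999, -0.0302, 0.2322]
tool_rot: [[-0.979, 0.206, 0.002], [0.206, 0.979, -0.001], [-0.002, -0.001, -1.0]]
contact_force: [0.1, -0.5, 0.1]
gripper_width: -0.0
grasp_force: 0.6
```

Call:
move_arm --pt "0 0.001 0 0 0 0" --pt "0 0.001 0 0 0 0"

```text
clock: 7.38
tcp_pos: [0.6001, -0.0293, 0.2322]
tool_rot: [[-0.979, 0.206, 0.002], [0.206, 0.979, -0.001], [-0.002, -0.001, -1.0]]
contact_force: [-0.4, -0.5, 0.3]
gripper_width: -0.0001
grasp_force: 0.6
```

```bash
python3 -c "
from h import *
plan((0,-89.5,58))
a=cv2.cvtColor(optics.get_image('side'),cv2.COLOR_RGB2BGR)[160:260,290:390]
cv2.imwrite('pics/s3.png',cv2.resize(a,None,fx=6,fy=6,interpolation=cv2.INTER_CUBIC))"
```

```text
t 7.375 tip box [  0.9613 -87.6392] 58.84139604936397 F [-0.4388 -0.4942  0.2985] w -5.920731800075666e-05 0.1734
(0, -89.5, 58) [0.0007, -0.002, 0.0008, -0.001, 0.0023, 0.0008]
```

View pics/s3.png

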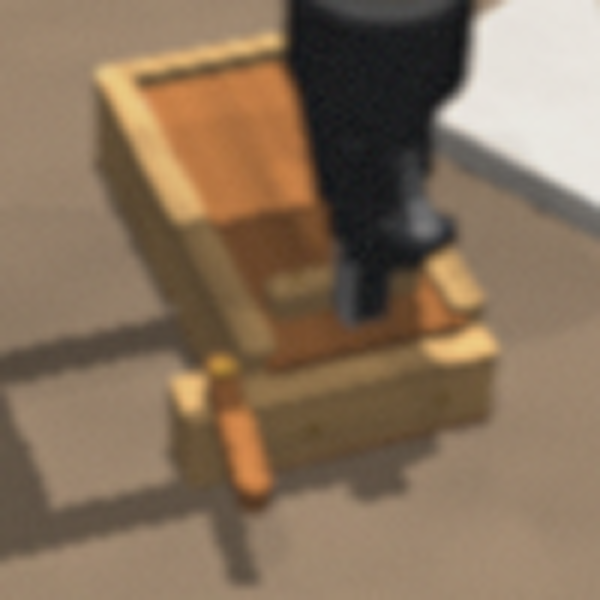

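The lid is within a few mm of home, with the low block's top now exposed. I'll keep going by 1 mm until the stop shows in the force.

Call:
move_arm --pt "0 0.001 0 0 0 0" --pt "0 0.001 0 0 0 0"

```text
clock: 7.68
tcp_pos: [0.6003, -0.0283, 0.2322]
tool_rot: [[-0.979, 0.206, 0.002], [0.206, 0.979, -0.001], [-0.002, -0.001, -1.0]]
contact_force: [-0.2, -1.6, 1.5]
gripper_width: 0.0
grasp_force: 0.6
```

Call:
move_arm --pt "0 0.001 0 0 0 0" --pt "0 0.001 0 0 0 0"

```text
clock: 7.92
tcp_pos: [0.6005, -0.0273, 0.2322]
tool_rot: [[-0.979, 0.206, 0.002], [0.206, 0.979, -0.001], [-0.002, -0.001, -1.0]]
contact_force: [0.6, -0.4, 0.1]
gripper_width: 0.0003
grasp_force: 0.6
```

Call:
move_arm --pt "0 0.001 0 0 0 0" --pt "0 0.001 0 0 0 0"

```text
clock: 8.18
tcp_pos: [0.6007, -0.0263, 0.2322]
tool_rot: [[-0.979, 0.206, 0.002], [0.206, 0.979, -0.001], [-0.002, -0.001, -1.0]]
contact_force: [0.0, -0.4, 0.0]
gripper_width: -0.0002
grasp_force: 0.6
```

Call:
move_arm --pt "0 0.001 0 0 0 0" --pt "0 0.001 0 0 0 0"

```text
clock: 8.43
tcp_pos: [0.6009, -0.0255, 0.2322]
tool_rot: [[-0.979, 0.206, 0.002], [0.206, 0.979, -0.001], [-0.002, -0.001, -1.0]]
contact_force: [-0.0, -2.2, 0.1]
gripper_width: 0.0001
grasp_force: 1.2
```

Call:
move_arm --pt "0 0.001 0 0 0 0" --pt "0 0.001 0 0 0 0"

```text
clock: 8.68
tcp_pos: [0.601, -0.0251, 0.2322]
tool_rot: [[-0.979, 0.206, 0.001], [0.206, 0.979, -0.003], [-0.002, -0.002, -1.0]]
contact_force: [-1.3, -5.1, 0.4]
gripper_width: 0.0002
grasp_force: 2.8
```

Run:
```python
from h import *
plan((0,-89.5,58))
F=[]
for n in("side","top"):
    im=optics.get_image(n); cv2.imwrite(f"pics/{n}4.png",cv2.cvtColor(im,cv2.COLOR_RGB2BGR))
    o=sensors.get_obs();F.append(o["contact_force"])
print(F)
a=cv2.imread("pics/side4.png")[160:250,290:390];b=cv2.imread("pics/top4.png")[150:240,250:350]
cv2.imwrite("pics/b4.png",np.hstack([cv2.resize(x,(400,360),interpolation=cv2.INTER_CUBIC) for x in(a,b)]))
```

```text
t 8.675 tip box [  0.9726 -83.609 ] 58.81228565681848 F [-1.343  -5.1396  0.3653] w 0.0001665412126630545 0.1734
(0, -89.5, 58) [0.0007, -0.0063, 0.0008, -0.0029, 0.0021, 0.0008]
[array([-1.2761, -4.9493,  0.9806]), array([-0.4633, -5.6265, -0.2322])]
```

View pics/b4.png

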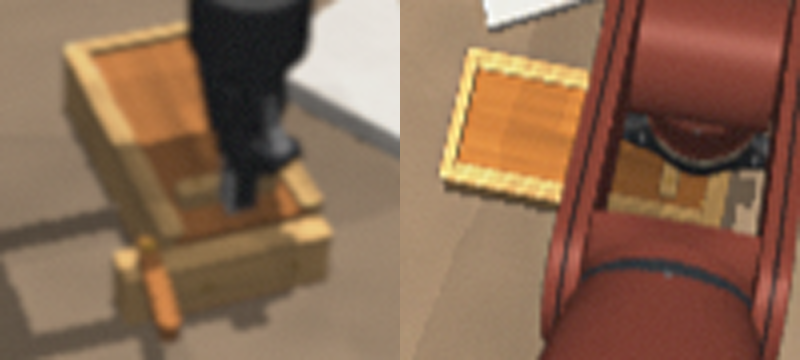

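The TCP stopped and the force rose to about 5 N, so the lid is at its end stop. In the view it is shut and the box hasn't moved. I'll back off, lift, and go beside the button.

Call:
move_arm --pt "0 -0.01 0 0 0 0" --pt "0 -0.02 0 0 0 0" --pt "0 -0.02 -0.04 0 0 0" --pt "0 -0.02 -0.05 0 0 0" --pt "0.05 -0.05 -0.05 0 0 0" --pt "0.1 -0.08 -0.05 0 0 0" --pt "0.116 -0.083 -0.05 0 0 0" --pt "0.116 -0.083 -0.05 0 0 0"

```text
clock: 9.78
tcp_pos: [0.4694, -0.0819, 0.2817]
tool_rot: [[-0.978, 0.207, 0.001], [0.207, 0.978, -0.001], [-0.001, -0.0, -1.0]]
contact_force: [0.3, -0.5, -0.4]
gripper_width: 0.0002
grasp_force: 0.0
```

Run:
```python
from h import *
plan((-115,-166,50),(-92,-164.5,50))
for n in("side","top"): cv2.imwrite(f"pics/{n}5.png",cv2.cvtColor(optics.get_image(n),cv2.COLOR_RGB2BGR))
a=cv2.imread("pics/side5.png")[160:250,290:390];b=cv2.imread("pics/top5.png")[150:240,250:350]
cv2.imwrite("pics/b5.png",np.hstack([cv2.resize(x,(400,360),interpolation=cv2.INTER_CUBIC) for x in(a,b)]))
```

```text
t 9.775 tip box [-116.1174 -166.0258] 108.2788272865475 F [ 0.2542 -0.4837 -0.4465] w 0.0001513666076515182 0.1734
(-115, -166, 50) [-0.0013, -0.0, 0.0583, -0.0006, 0.0018, -0.0006]
(-92, -164.5, 50) [-0.0243, 0.0015, 0.0583, -0.0006, 0.0018, -0.0006]
```

View pics/b5.png

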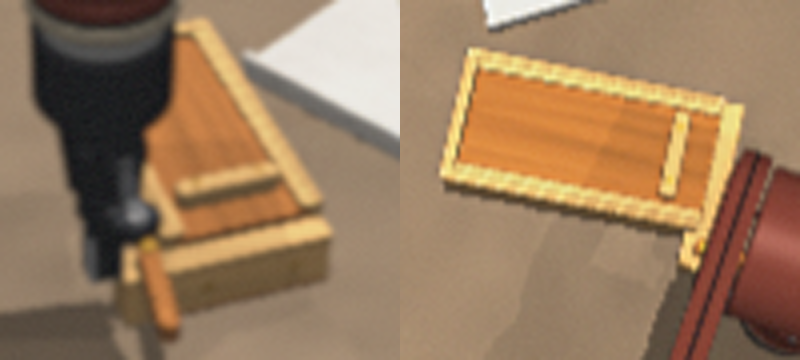

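The lid is shut, with only a narrow sill of the block showing, and the box is in place. Fingertips are outboard of the button. Now I'll descend and sweep the arc.

Call:
move_arm --pt "0 0 0.03 0 0.002 0" --pt "0 0 0.058 0 0.002 0" --pt "0 0 0.058 0 0.002 0" --pt "-0.012 0 0.058 0 0.002 0" --pt "-0.022 0.001 0.058 0 0.002 0" --pt "-0.03 0 0.058 0 0.002 0" --pt "-0.037 0 0.058 0 0.002 0" --pt "-0.044 0.001 0.058 0 0.002 0" --pt "-0.05 0.002 0.058 0 0.002 0" --pt "-0.056 0.004 0.058 0 0.002 0" --pt "-0.056 0.004 0.058 0 0.002 0"

```text
clock: 11.25
tcp_pos: [0.5266, -0.0893, 0.2242]
tool_rot: [[-0.979, 0.205, 0.0], [0.205, 0.979, -0.001], [-0.001, -0.001, -1.0]]
contact_force: [0.1, 0.1, 0.4]
gripper_width: 0.0
grasp_force: 0.0
```

```bash
python3 -c "
from h import *
plan((-49,-156,50),(-39.2,-146.7,50),(-32.5,-135.3,50),(-29,-122.6,50))"
```

```text
t 11.25 tip box [ -58.8019 -161.5385] 50.79159200345521 F [0.0587 0.1216 0.4002] w 3.937300595057621e-05 0.1734
(-49, -156, 50) [-0.0099, 0.0054, 0.0008, -0.0008, 0.0007, 0.001]
(-39.2, -146.7, 50) [-0.0197, 0.0147, 0.0008, -0.0008, 0.0007, 0.001]
(-32.5, -135.3, 50) [-0.0264, 0.0261, 0.0008, -0.0008, 0.0007, 0.001]
(-29, -122.6, 50) [-0.0299, 0.0388, 0.0008, -0.0008, 0.0007, 0.001]
```

Call:
move_arm --pt "-0.005 0.0025 0 0 0 0" --pt "-0.01 0.0055 0 0 0 0" --pt "-0.015 0.01 0 0 0 0" --pt "-0.02 0.015 0 0 0 0" --pt "-0.024 0.02 0 0 0 0" --pt "-0.027 0.025 0 0 0 0" --pt "-0.03 0.03 0 0 0 0" --pt "-0.031 0.034 0 0 0 0" --pt "-0.031 0.034 0 0 0 0"

```text
clock: 12.38
tcp_pos: [0.5636, -0.0621, 0.2241]
tool_rot: [[-0.979, 0.205, 0.0], [0.205, 0.979, -0.001], [-0.0, -0.001, -1.0]]
contact_force: [0.7, 0.1, -0.1]
gripper_width: 0.0001
grasp_force: 0.0
```

Call:
move_arm --pt "0 0.001 0 0 0 0" --pt "0 0.002 0 0 0 0" --pt "0 0.002 0 0 0 0"

```text
clock: 12.75
tcp_pos: [0.5639, -0.0606, 0.2242]
tool_rot: [[-0.979, 0.206, 0.0], [0.206, 0.979, -0.001], [-0.0, -0.001, -1.0]]
contact_force: [0.6, -2.0, -0.3]
gripper_width: -0.0001
grasp_force: 0.2
```

Call:
move_arm --pt "0 0.001 0 0 0 0" --pt "0 0.001 0 0 0 0"

```text
clock: 13.0
tcp_pos: [0.5641, -0.0596, 0.2242]
tool_rot: [[-0.979, 0.206, 0.0], [0.206, 0.979, -0.001], [-0.0, -0.001, -1.0]]
contact_force: [-0.9, 0.2, 0.5]
gripper_width: -0.0002
grasp_force: 0.3
```

```bash
python3 -c "
from h import *
plan((-29,-122.6,50))
"
```

```text
t 13.0 tip box [ -28.2303 -124.7364] 50.788562578922445 F [-0.8711  0.2168  0.4963] w -0.0002421701830954428 0.1734
(-29, -122.6, 50) [0.0007, 0.002, 0.0008, -0.0011, 0.0004, 0.0008]
```

Call:
move_arm --pt "0 0.001 0 0 0 0" --pt "0 0.001 0 0 0 0"

```text
clock: 13.25
tcp_pos: [0.5644, -0.0585, 0.2242]
tool_rot: [[-0.979, 0.206, 0.0], [0.206, 0.979, -0.001], [-0.0, -0.001, -1.0]]
contact_force: [0.5, -0.9, 0.9]
gripper_width: 0.0002
grasp_force: 0.3
```

Call:
move_arm --pt "0 0.001 0 0 0 0" --pt "0 0.001 0 0 0 0"

```text
clock: 13.5
tcp_pos: [0.5646, -0.0577, 0.2242]
tool_rot: [[-0.979, 0.206, 0.0], [0.206, 0.979, -0.001], [-0.0, -0.001, -1.0]]
contact_force: [0.3, -2.2, -0.0]
gripper_width: 0.0001
grasp_force: 1.0
```

Call:
move_arm --pt "0 0.0005 0 0 0 0" --pt "0 0.0005 0 0 0 0"

```text
clock: 13.75
tcp_pos: [0.5646, -0.0575, 0.2242]
tool_rot: [[-0.979, 0.206, 0.0], [0.206, 0.979, -0.002], [-0.0, -0.001, -1.0]]
contact_force: [0.5, -4.1, 0.8]
gripper_width: -0.0
grasp_force: 2.1
```

Call:
move_arm --pt "0 -0.01 0 0 0 0" --pt "0 -0.025 0 0 0 0" --pt "0 -0.025 -0.05 0 0 0" --pt "0.05 -0.04 -0.1 0 0 0" --pt "0.1 -0.08 -0.15 0 0 0" --pt "0.1 -0.13 -0.15 0 0 0" --pt "0.1 -0.18 -0.15 0 0 0" --pt "0.1 -0.18 -0.15 0 0 0" --pt "0.1 -0.18 -0.15 0 0 0"

```text
clock: 14.88
tcp_pos: [0.4293, -0.2128, 0.3739]
tool_rot: [[-0.978, 0.207, -0.0], [0.207, 0.978, 0.0], [0.0, 0.0, -1.0]]
contact_force: [0.3, -0.5, 0.3]
gripper_width: 0.0002
grasp_force: 0.0
```

Run:
```python
from h import *
plan()
for n in("side","top"): cv2.imwrite(f"pics/{n}6.png",cv2.cvtColor(optics.get_image(n),cv2.COLOR_RGB2BGR))
a=cv2.imread("pics/side6.png")[160:250,290:390];b=cv2.imread("pics/top6.png")[150:240,250:350]
cv2.imwrite("pics/b6.png",np.hstack([cv2.resize(x,(400,360),interpolation=cv2.INTER_CUBIC) for x in(a,b)]))
```

```text
t 14.875 tip box [-128.6644 -302.2915] 200.50910086845403 F [ 0.2855 -0.466   0.3467] w 0.00018769256710160812 0.1734
```

View pics/b6.png

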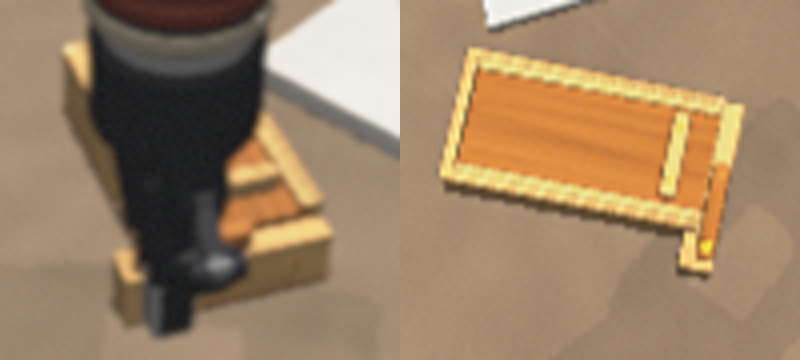

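The top view shows the lid shut and the button squarely across its end, parallel to the batten. The box is where it was and the arm is clear.

```bash
python3 -c "
from plant import ticket
print(ticket.close_job())"
```

```text
the job is handed in; nothing more can be done
None
```

The pencil box is closed and the job handed in after about 15 s: I pushed the lid to its end stop, then turned the button squarely across its end. The box stayed in place, and the arm went nowhere near the bystanders.

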